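# Clamp a bottle cap in the cam clamp and hold the lever

### The arm

A 7-joint arm with a two-finger parallel gripper is mounted at the origin on a cart in front of the work surface, level with it; the furniture and walls round the work are solid. World frame = base frame: x ahead of the robot, y to its left, z up, the work surface at z = 0. Lengths are in m, angles in rad, forces in N, time in s.
With the tool pointing down it reaches from about 0.35 to 0.9 m from the base axis. Payload 8.1 kg.
Tool frame: the origin (TCP) lies between the finger pads; the fingertips stand ahead of it and the grasp point (between the pads) is the TCP (arm.nose_length is the z of the fingertips in the tool frame, in m); z points along the fingers, y is the line along which they close (so a half turn about z gives the same grasp; the last joint's range is limited). The gripper opens to 92 mm and grips with 3 to 60 N. Pads are 19 mm wide; open, the fingers measure 130 mm over their backs; the gripper's body (75 mm by 190 mm) begins 47 mm behind the grasp point.
Start: joints at [1.119, 0.434, 0.025, 1.573, -0.012, 1.134, -0.075], TCP at [0.214, -0.587, 0.206] pointing down, gripper open.
Joint ranges: [-2.62, 2.62], [-0.44, 2.09], [-1.27, 1.32], [0.08, 2.57], [-1.32, 4.46], [0.12, 2], [-2.74, 2.74]. Speed limits (rad/s): [2.22, 2.22, 3.01, 3.01, 3.14, 3.14, 3.14].

### API

Orientations are given as a rotation vector (axis times angle).
In Python, from cell import sensors, optics, arm gives the robot as it stands.
- The arm moves only by the tool arm_command, never from a script. Its argument "deltas" is one flat list of numbers, 7 for each row, row after row: the turn, a rotation vector about the world's x, y, z as a fraction of full scale, then the shift along the world's x, y, z as a fraction of full scale, then the finger opening in mm, from 0 to 91.8. In form: [wx, wy, wz, dx, dy, dz, fingers, wx, wy, wz, dx, dy, dz, fingers, ...]. A call has 1 to 20 rows; each row is the pose to reach, as a shift and turn from the pose commanded when the call began; what a row does not reach only later rows make up. Full scale, the value 1, is 1 m for a shift and 90 degrees for a turn. A row lasts 1/10 s, in which the tool goes at most 50 mm and 8.59 degrees, less where a joint would pass 70% of its speed; a pose out of reach is approached as far as the arm can. A call with a number of a shift or a turn outside -1 to 1 is refused whole. A call with a gripper value outside its range is refused whole. The fingers move at their own pace and stop on an object; "force" is the grip in N (left out, the last holds). Time passes only in rows, so rows that repeat a pose let the fingers close. It gives the time, the measured TCP pose, the force, the opening and the grip force at its end, in the units of the state.
- sensors.observe(): the state, without advancing time (a new reading comes with each control period).
- optics.get_image(name): name is "scene" or "top" or "wrist"; returns the picture (480x640x3 uint8, blue, green, red); there is no depth.
- optics.calibration(name): a dict with "camera_matrix" (3x3 intrinsics, pixels), "rvec" (rotation vector, rad) and "tvec" (3), from world to camera coordinates, as OpenCV has them. Camera axes: x right, y down, z forward; pixel columns grow to the right and rows downward; lengths in m; the calibration is good to about 2 mm. The wrist camera is an equidistant fisheye: a pixel r from the principal point sees the ray r / f radians off the axis. A picture is of the moment at which its call begins: read the wrist's pose just before it. calibration takes no time and is no camera call; for the wrist camera it gives the pose at the moment of the call.
- arm.sign_off(): hands the job in; it is judged then, once.
The state is a dict: "clock": time; "joints": joint angles; "dq": joint speeds; "joint_efforts": joint torques, N m; "position": TCP position; "ee_rot": TCP orientation; "force": force on the tool from outside, world axes, zero at the start; "ft_torque": the same for the moment, N m; "width": opening from 0.0 (shut) to 1.0 (fully open); "gripper_force": force on a finger pad.
Only numpy, scipy, OpenCV 4.12 (cv2) and the standard library are available. Lean on these libraries where they do the work, as an engineer would, in place of code of your own. Each camera call takes 0.05 s, during which the arm holds its last target. There are 200 camera calls.

### The job

Lift the top bottle cap off the stack of three, stand it upright on the base plate of the cam clamp between the jaw pad and the vee block, and let go of it. Then take the clamp's lever by its knob, turn it to the cam's highest lift, where the lever points straight away from the jaw in line with the clamp, and finish while still holding it there: it springs back if released. Leave the other two caps standing as a stack and everything else on the table where it is.

Things in the scene. Friction and masses are not known exactly. Their poses are not given: they have to be found in the camera images.
- top_cap: the bottle cap to be clamped: black, round, slightly tapered, 37 mm in diameter at its widest, 26 mm high, about 12 to 22 g; it is the top one of the stack of three equal caps (its underside is 52 mm above the table at the start). Origin: centre of the underside; z up.
- stack_middle: the middle cap of the stack, same shape; origin at the centre of its underside (26 mm above the table). To be left standing.
- stack_bottom: the lowest cap of the stack, same shape; origin at the centre of its underside, on the table. To be left standing.
- cam_clamp: bench clamp fixed to the table: steel base plate 120 (its x) x 180 (its y) x 12 mm; origin at the centre of its underside, z up. On its centre line x = 0, from -y to +y: cam on an upright pivot, follower, sprung jaw pad, free place for the cap, vee block. It clamps toward +y. Beside the cap's place (+x, -x) the plate is bare; guide strips 8 mm high lie only beside the follower.
- nest (a point): where to stand the cap: point on the plate's top face (12 mm above the table) midway between the retracted jaw pad and the vee; axes as cam_clamp. The cap has about 4 mm of play along y to either side; closing the clamp pushes it up to 4.4 mm toward +y into the vee and centres it in x (a few mm of sideways error are taken up).
- jaw_pad: the black jaw pad, 34 mm wide (x), 8 mm thick (y), its top 39.5 mm above the table, on a spring (about 2.5 N per mm, 6.5 mm travel) in front of the follower. Origin: same as cam_clamp's when the cam is at rest, and moves with the pad along the clamp's y. With the lever at 0 its face is about 26 mm (along the clamp's y) from the nest point.
- vee_block: the fixed 120-degree vee block against which the cap is clamped, 44 mm wide, its top 40 mm above the table; origin same as cam_clamp's.
- cam_lever (a joint): lever angle about the upright pivot, rad, counter-clockwise from above. 0: lever points along the clamp's -x; 1.57: along the clamp's -y, over a small raised rib on the plate: highest lift (lift = 16 mm x sin(angle)), falling again beyond; stop at 2.1. Starts at 0 to 0.2. A spring (0.25 N m/rad, friction 0.08 N m) and the jaw pull it back if let go; about 5 N at the knob turns it.
- pivot (a point): the point on the upright pivot axis of the cam at the plate's top face (12 mm above the table); axes as cam_clamp. The knob's axis runs on a circle of 100 mm radius about it.
- lever_knob: the black upright round knob at the lever's end, 18 mm in diameter, 44 mm high; origin at the centre of its foot (41 mm above the table), 100 mm from the pivot axis; its -x axis points outward along the lever. The lever bar under it is 14 mm wide with its top 41 mm above the table.
- knob_top (a point): centre of the knob's top end, 85 mm above the table.
- spare_cap: a single cap standing on the table by itself, same shape as those in the stack; not to be used. Origin: centre of the underside.
- bottle_a: a dark standing bottle, 58 mm in diameter, 281 mm high, behind the stack and the clamp; origin: centre of the underside.
- bottle_b: a second such bottle to the left of the first; origin: centre of the underside.
- small_screwdriver: a screwdriver lying on the table, about 101 x 164 x 25 mm; origin: centre of its footprint.
- small_bar_clamp: a small bar clamp lying at the right front, 153 x 65 x 51 mm; origin: centre of its footprint.

How it is judged:
By the outcome, as a careful person would: the job done as asked, in the order asked, and still so for the second after the job is handed in, while the arm keeps its last pose, push and grip.
It also fails if it takes over 48 s, if anything falls off the work surface, if the arm or the gripper's body presses on something with over 40 N, if the wrist force passes 120 N, or if a joint passes its speed limit or range.

## Working session

There is one attempt and no reset: what is moved stays moved. The work goes in short steps, Python scripts to look and compute and a tool call to move; the robot and the scene stay as the last step left them, time stands still between calls to the robot, and variables do not carry over. Pictures are saved under pics/ and viewed, at most 10 in all, crops included, and the job is handed in when it is done.

Besides the shell and the picture viewer there is one more tool, called as a command line: name --argument value ..., lists and objects as JSON in quotes. arm_command: Moves the arm, as the interface text tells. Its arguments: {"type":"object","properties":{"deltas":{"type":"array","items":{"type":"number"}},"force":{"type":"number"}},"required":["deltas"]}

```bash
mkdir -p pics
cat > h.py <<'E'
import numpy as np, cv2
from cell import sensors, optics, arm
def ray(name,uv,cal=None):
    c=cal or optics.calibration(name); K=np.array(c["camera_matrix"],float)
    R=cv2.Rodrigues(np.array(c["rvec"],float))[0]; t=np.array(c["tvec"],float).ravel()
    uv=np.atleast_2d(np.array(uv,float)); x=(uv[:,0]-K[0,2])/K[0,0]; y=(uv[:,1]-K[1,2])/K[1,1]
    if name=="wrist":
        r=np.hypot(x,y)+1e-12; d=np.c_[np.sin(r)*x/r,np.sin(r)*y/r,np.cos(r)]
    else: d=np.c_[x,y,np.ones(len(x))]
    return -R.T@t, d@R
def plane(name,uv,z,cal=None):
    o,d=ray(name,uv,cal); return o+d*((z-o[2])/d[:,2])[:,None]
E
python3 - <<'E'
from h import *
for n in ("scene","top"):
    cv2.imwrite(f"pics/{n}0.png",optics.get_image(n)); c=optics.calibration(n); o,_=ray(n,[0,0]); print(n,o,np.array(c["camera_matrix"]).tolist())
s=sensors.observe(); print(s, arm.nose_length)
E
```

```text
scene [0.18744007 0.74974438 0.52394816] [[442.8907613792203, 0.0, 315.75010547030905], [0.0, 442.8907613792203, 235.4562907463747], [0.0, 0.0, 1.0]]
top [ 0.36619517 -0.01092131  1.15141507] [[453.9151205264155, 0.0, 313.84517845114476], [0.0, 453.9151205264155, 244.94887820608668], [0.0, 0.0, 1.0]]
{'clock': 0.1, 'joints': array([ 1.11943443,  0.43514048,  0.02499848,  1.57402652, -0.01159696,
        1.13398403, -0.07511068]), 'dq': array([-0.00012942, -0.00292864,  0.0001919 , -0.00162924, -0.00085628,
        0.00074962, -0.00077363]), 'joint_efforts': array([ 4.79828988e-03, -6.69130611e+01,  9.89384651e-01, -3.15147543e+01,
       -6.02980633e-02,  3.73661402e-02,  6.16364355e-05]), 'position': array([ 0.21334765, -0.5869338 ,  0.20522383]), 'ee_rot': array([-3.09263557e+00, -5.44668510e-01,  6.02165165e-04]), 'force': array([-0.19979537, -0.0683969 , -0.46368462]), 'ft_torque': array([ 0.00229036, -0.04008444, -0.02578262]), 'gripper_force': 0.0, 'width': 0.997749693366176} 0.019
```

View pics/scene0.png

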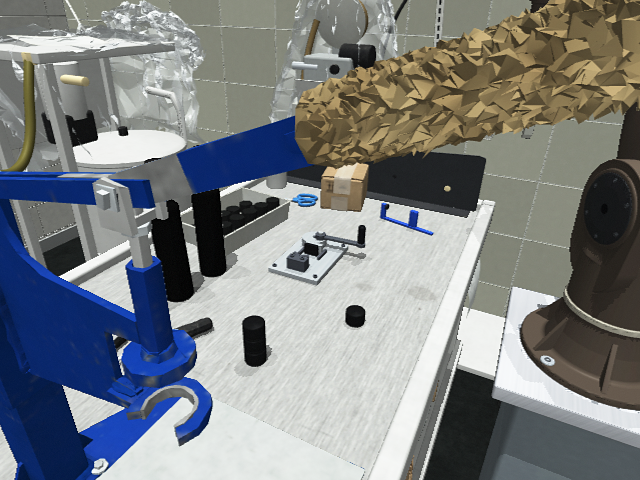

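View pics/top0.png

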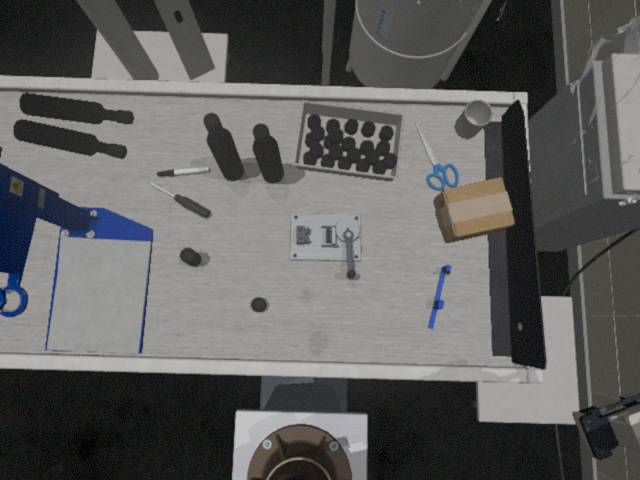

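The scene view shows the stack at about (255,340), the spare cap at (355,316) and the clamp at (308,260). In the top view the stack top is at (190,257), the spare at (259,304), the plate spans (290–362, 213–262), and the knob is at (351,274). The clamp's axes nearly match the world's.

Run:
```python
from h import *
im=cv2.imread("pics/top0.png"); 
c=cv2.resize(im[200:320,160:380],None,fx=3.6,fy=3.6,interpolation=cv2.INTER_CUBIC); cv2.imwrite("pics/topc.png",c)
g=im.max(2); dark=(g<60).astype(np.uint8); dark[:, :165]=0
n,l,st,ce=cv2.connectedComponentsWithStats(dark)
for i in range(1,n):
    x,y,w,h,a=st[i]
    if a>30 and 165<x<380 and 200<y<320: print(st[i],ce[i])
for p,z in (((188,256),.078),((194,258),.0),((259,304),.026),((351,274),.085),((350,236),.06)): print(p,plane("top",p,z).round(4))
for p in((291,213),(362,213),(361,262),(289,261)): print(p,plane("top",p,.012).round(4))
```

```text
[181 249  20  17 203] [190.93596059 257.44334975]
[252 298  14  13 109] [258.34862385 304.46788991]
(188, 256) [[0.5123 0.281  0.078 ]]
(194, 258) [[0.5182 0.2866 0.    ]]
(259, 304) [[0.4056 0.1125 0.026 ]]
(351, 274) [[ 0.4799 -0.1073  0.085 ]]
(350, 236) [[ 0.5758 -0.1058  0.06  ]]
(291, 213) [[0.6407 0.043  0.012 ]]
(362, 213) [[ 0.6464 -0.14    0.012 ]]
(361, 262) [[ 0.5189 -0.1388  0.012 ]]
(289, 261) [[0.516  0.0435 0.012 ]]
```

View pics/topc.png

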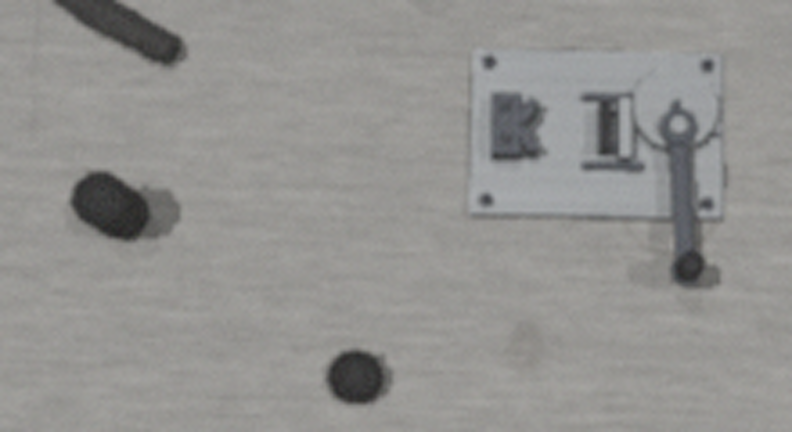

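The crop shows the plate's four screws, the vee at crop (515,125), the jaw pad at (607,130), the pivot at (678,125) and the knob at (688,266). Next is a wrist view from above the clamp.

arm_command --deltas '[0,0,0.1,0,0.02,0.05,91,0,0,0.78,0.33,0.55,0.12,91,0,0,0.78,0.33,0.55,0.12,91,0,0,0.78,0.33,0.55,0.12,91,0,0,0.78,0.33,0.55,0.12,91,0,0,0.78,0.33,0.55,0.12,91,0,0,0.78,0.33,0.55,0.12,91,0,0,0.78,0.33,0.55,0.12,91,0,0,0.78,0.33,0.55,0.12,91,0,0,0.78,0.33,0.55,0.12,91,0,0,0.78,0.33,0.55,0.12,91,0,0,0.78,0.33,0.55,0.12,91,0,0,0.78,0.33,0.55,0.12,91,0,0,0.78,0.33,0.55,0.12,91,0,0,0.78,0.33,0.55,0.12,91,0,0,0.78,0.33,0.55,0.12,91,0,0,0.78,0.33,0.55,0.12,91]'

```text
clock: 1.8
position: [0.543, -0.0388, 0.3255]
ee_rot: [-2.22, -2.223, 0.002]
force: [0.3, -0.2, -0.6]
width: 0.992
gripper_force: 0.0
```

Run:
```python
from h import *
import pickle
cal=optics.calibration("wrist"); im=optics.get_image("wrist"); cv2.imwrite("pics/w1.png",im); pickle.dump(cal,open("w1.pkl","wb"))
s=sensors.observe(); print(s["clock"],s["position"],s["ee_rot"],s["joints"].round(2)); print(ray("wrist",[0,0],cal)[0],cal["camera_matrix"])
```

```text
1.85 [ 0.54299837 -0.03899248  0.32563868] [ 2.22033970e+00  2.22252277e+00 -1.69736835e-03] [ 0.38  0.28 -0.54  1.54  0.14  1.36 -0.17]
[0.54333318 0.0276674  0.50474151] [[371.64829954   0.         322.82692659]
 [  0.         371.64829954 238.97180935]
 [  0.           0.           1.        ]]
```

View pics/w1.png

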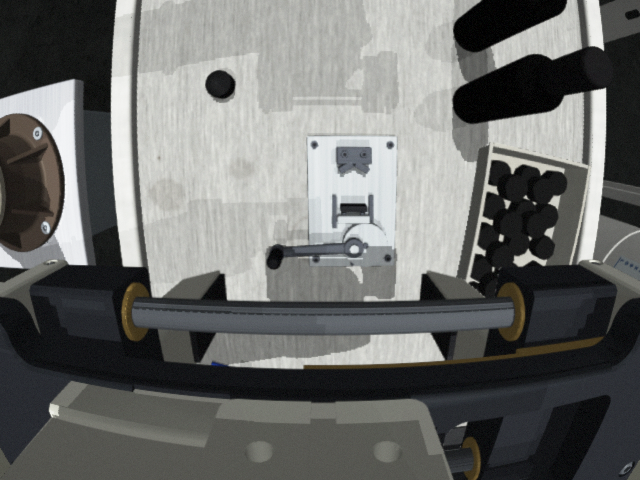

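The wrist view shows the plate spanning (307–396, 135–265), with the vee at (353,158), the jaw pad at (354,209), the pivot at (354,248) and the knob at (274,258). I'll zoom in for exact measurement.

Run:
```python
from h import *
im=cv2.imread("pics/w1.png"); cv2.imwrite("pics/w1c.png",cv2.resize(im[125:275,260:410],None,fx=4,fy=4,interpolation=cv2.INTER_CUBIC))
```

```text
(no output)
```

View pics/w1c.png

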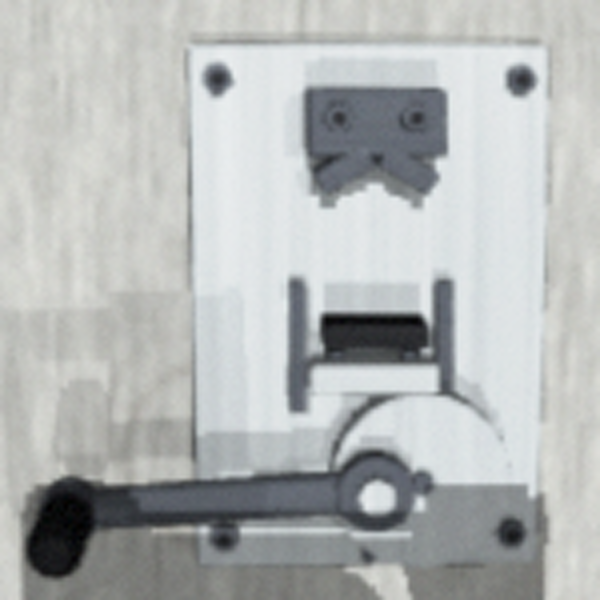

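```bash
cat > m.py <<'E'
from h import *
import pickle
cal=pickle.load(open("w1.pkl","rb"))
P=lambda p,z: plane("wrist",[(p[0]+.5)/4-.5+260,(p[1]+.5)/4-.5+125],z,cal)[0,:2].round(4)
S=[P(p,.012) for p in((217,79),(520,79),(512,531),(223,537))]; print("screws",S,np.mean(S,0))
C=[P(p,.012) for p in((190,46),(547,46),(541,560),(199,563))]; print("corners",C,np.mean(C,0))
d=(S[0]+S[1]-S[2]-S[3]); print("yaw deg",np.degrees(np.arctan2(-d[0],d[1])), np.degrees(np.arctan2(*(C[0]+C[1]-C[2]-C[3])*[-1,1])))
for p in((322,316),(427,316),(322,345),(427,345)): print("pad",P(p,.0395))
for p in((377,156),(306,88),(446,88),(318,186),(437,182),(326,205),(416,203)): print("vee",P(p,.040),P(p,.012))
print("knob",P((55,551),.085),"foot",P((78,503),.041),"pivot",[P((377,495),z) for z in(.041,.05,.06)])
E
python3 m.py
```

```text
screws [array([0.531 , 0.0296]), array([0.6312, 0.0311]), array([ 0.6337, -0.1249]), array([ 0.5325, -0.127 ])] [ 0.5821 -0.0478]
corners [array([0.5221, 0.0406]), array([0.6402, 0.0425]), array([ 0.6447, -0.1357]), array([ 0.5241, -0.1365])] [ 0.582775 -0.047275]
yaw deg 0.7331113590329578 1.0480749425536837
pad [ 0.5647 -0.0452]
pad [ 0.5982 -0.0449]
pad [ 0.5648 -0.0545]
pad [ 0.5984 -0.0543]
vee [0.5815 0.0057] [0.5837 0.0044]
vee [0.5592 0.0268] [0.5602 0.0267]
vee [0.6028 0.0274] [0.6064 0.0274]
vee [ 0.5631 -0.0039] [ 0.5643 -0.0058]
vee [ 0.6004 -0.0022] [ 0.6039 -0.004 ]
vee [ 0.5656 -0.0099] [ 0.567  -0.0121]
vee [ 0.5939 -0.0089] [ 0.597  -0.0111]
knob [ 0.4839 -0.1087] foot [ 0.4859 -0.1065] pivot [array([ 0.5832, -0.1036]), array([ 0.5825, -0.101 ]), array([ 0.5816, -0.0982])]
```

arm_command --deltas '[0,0,0,-0.03,0.05,0.01,91,0,0,0,-0.03,0.22,0.01,91,0,0,0,-0.03,0.22,0.01,91,0,0,0,-0.03,0.22,0.01,91,0,0,0,-0.03,0.22,0.01,91,0,0,0,-0.03,0.22,0.01,91,0,0,0,-0.03,0.22,0.01,91,0,0,0,-0.03,0.22,0.01,91]'

```text
clock: 2.65
position: [0.5141, 0.1803, 0.3358]
ee_rot: [2.221, 2.221, -0.001]
force: [-0.4, 0.1, 0.3]
width: 0.994
gripper_force: 0.0
```

Run:
```python
from h import *
import pickle
cal=optics.calibration("wrist"); im=optics.get_image("wrist"); cv2.imwrite("pics/w2.png",im); pickle.dump(cal,open("w2.pkl","wb"))
s=sensors.observe(); print(s["clock"],s["position"],s["ee_rot"],s["joints"].round(2))
```

```text
2.7 [0.51410227 0.18026524 0.33582957] [ 2.22112913e+00  2.22058853e+00 -1.15686774e-03] [ 0.05  0.29 -0.64  1.52  0.18  1.39 -0.61]
```

View pics/w2.png

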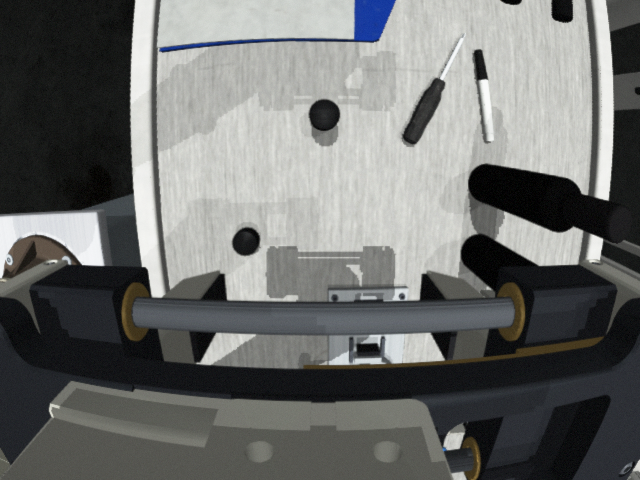

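The stack is seen almost end-on at (324,114). The crane plate lies well beyond it, near row 45, so the approach is free.

Run:
```python
from h import *
import pickle
cal=pickle.load(open("w2.pkl","rb")); im=cv2.imread("pics/w2.png")
print(ray("wrist",[0,0],cal)[0])
for x0,y0,x1,y1,z in((290,85,360,150,.078),(220,215,275,262,.026)):
    m=(im[y0:y1,x0:x1].max(2)<50).astype(np.uint8)
    cs=max(cv2.findContours(m,0,1)[0],key=cv2.contourArea); cs=cs.reshape(-1,2)+[x0,y0]
    w=plane("wrist",cs,z,cal)[:,:2].astype(np.float32); c,r=cv2.minEnclosingCircle(w)
    print(cs.min(0),cs.max(0),c,r,w.min(0),w.max(0))
t=cv2.imread("pics/top0.png")[240:275,170:215].max(2)<60
p=np.argwhere(t)[:,::-1]+[170,240]; w=plane("top",p,.078); print("top", w.min(0),w.max(0)); w=plane("top",p,0); print(w.min(0),w.max(0))
```

```text
[0.51432828 0.24680364 0.51499839]
[310 100] [338 130] (0.5154298543930054, 0.28302130103111267) 0.018172236159443855 [0.49938077 0.26525277] [0.531831   0.30079404]
[233 228] [258 254] (0.4079153835773468, 0.11812864989042282) 0.020157720893621445 [0.38917366 0.09979474] [0.42545325 0.1369533 ]
top [0.49099645 0.25172414 0.078     ] [0.52924591 0.29820691 0.078     ]
[0.50006517 0.27080934 0.        ] [0.54109404 0.3206698  0.        ]
```

arm_command --deltas '[0,0,0,0.001,0.05,-0.02,70,0,0,0,0.0015,0.1035,-0.05,70,0,0,0,0.0015,0.1035,-0.1,70,0,0,0,0.0015,0.1035,-0.14,70,0,0,0,0.0015,0.1035,-0.18,70,0,0,0,0.0015,0.1035,-0.21,70,0,0,0,0.0015,0.1035,-0.23,70,0,0,0,0.0015,0.1035,-0.245,70,0,0,0,0.0015,0.1035,-0.255,70,0,0,0,0.0015,0.1035,-0.26,70,0,0,0,0.0015,0.1035,-0.26,70]'

```text
clock: 3.8
position: [0.5153, 0.2859, 0.076]
ee_rot: [2.218, 2.224, 0.0]
force: [-0.8, 0.2, 0.2]
width: 0.762
gripper_force: 0.0
```

Run:
```python
from h import *
import pickle
cal=optics.calibration("wrist"); im=optics.get_image("wrist"); cv2.imwrite("pics/w3.png",im); pickle.dump(cal,open("w3.pkl","wb"))
s=sensors.observe(); print(s["clock"],s["position"],s["ee_rot"],s["width"],s["force"])
```

```text
3.85 [0.51551509 0.28624577 0.07653718] [2.21802792e+00 2.22445677e+00 1.40172074e-03] 0.7601842189971342 [1.02127241 0.0800909  0.14558439]
```

View pics/w3.png

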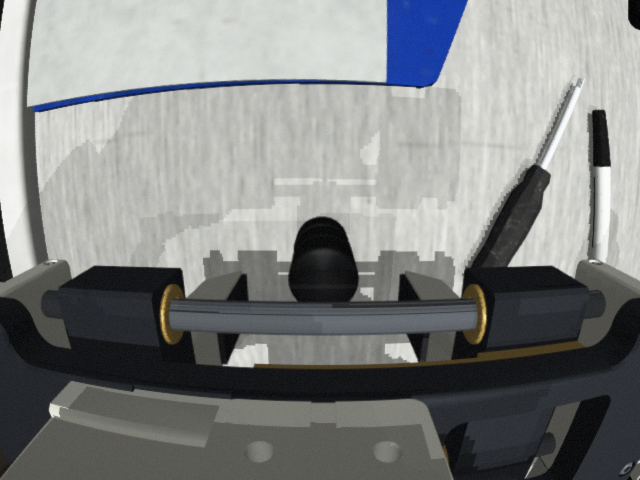

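The top cap sits centred between the fingers at (323,275). The foot of the stack reaches row 217.

Run:
```python
from h import *
import pickle
cal=pickle.load(open("w3.pkl","rb"))
print(ray("wrist",[0,0],cal)[0], plane("wrist",[321,217],0,cal), plane("wrist",[[289,280],[358,280],[323,249]],.078,cal))
im=cv2.imread("pics/w3.png"); print(im[210:300:3,322].max(1))
```

```text
[0.51537112 0.35222497 0.25528754] [[0.51418863 0.30293949 0.        ]] [[0.49825503 0.28534738 0.078     ]
 [0.53346084 0.28542495 0.078     ]
 [0.51556023 0.30185821 0.078     ]]
[194 178 108   8  13  27  12  13  12  14  15  17  17  49  57  47  43  42
  35  35  26  26  25  27  28  40  35  27  21  19]
```

arm_command --deltas '[0,0,0,0,-0.0015,-0.001,55,0,0,0,0,-0.0015,-0.001,40,0,0,0,0,-0.0015,-0.001,20,0,0,0,0,-0.0015,-0.001,20,0,0,0,0,-0.0015,-0.001,20,0,0,0,0,-0.0015,-0.001,20,0,0,0,0,-0.0015,-0.001,20,0,0,0,0,-0.0015,-0.001,20,0,0,0,0,-0.0015,-0.001,20,0,0,0,0,-0.0015,-0.001,20]' --force 12

```text
clock: 4.85
position: [0.5151, 0.2846, 0.0749]
ee_rot: [-2.218, -2.225, -0.0]
force: [0.3, -0.3, -0.4]
width: 0.215
gripper_force: 0.0
```

Width is about 20 mm with no grip force, so the cap isn't held. I'll look.

Run:
```python
from h import *
import pickle
s=sensors.observe(); print(s["clock"],s["position"],s["width"],s["gripper_force"],s["force"])
a=optics.get_image("wrist"); b=optics.get_image("scene"); cv2.imwrite("pics/w4.png",a)
o=np.hstack([cv2.resize(a[180:380,180:480],(450,300)),cv2.resize(b[250:430,170:380],(350,300))]); cv2.imwrite("pics/g4.png",o)
```

```text
4.85 [0.51507662 0.28462508 0.07493507] 0.21485416265764098 0.0 [ 0.26833685 -0.30024873 -0.38872962]
```

View pics/g4.png

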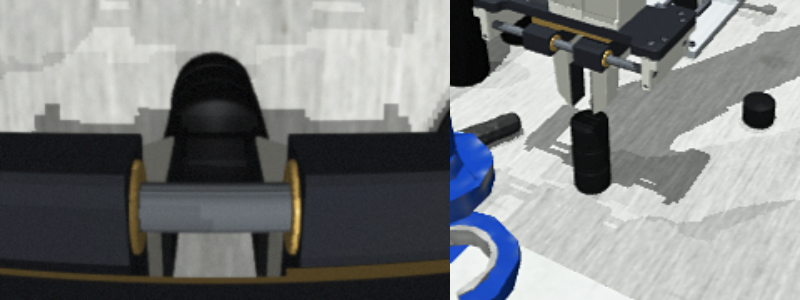

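Run:
```python
from h import *
im=cv2.imread("pics/scene0.png"); b=optics.get_image("scene")
for I in (im,b):
    m=(I[300:375,225:285].max(2)<60).astype(np.uint8); p=np.argwhere(m)[:,::-1]+[225,300]; print(p.min(0),p.max(0))
print("scene", plane("scene",[[255,323],[255,360],[256,365]],.078)[0], plane("scene",[[256,365]],0))
c=optics.calibration("scene")
pr=lambda P: cv2.projectPoints(np.array(P,float),np.array(c["rvec"],float),np.array(c["tvec"],float),np.array(c["camera_matrix"]),None)[0].reshape(-1,2).round(1)
print(pr([[.515,.2846,.075],[.515,.2846,.056],[.515,.2846,.078],[.515,.2846,.052],[.515,.2846,.0]]))
cv2.imwrite("pics/s4.png",cv2.resize(b[270:380,200:310],None,fx=5,fy=5,interpolation=cv2.INTER_CUBIC))
```

```text
[243 316] [266 366]
[242 300] [266 366]
scene [0.51051515 0.28971186 0.078     ] [[0.50623903 0.29917577 0.        ]]
[[254.5 321.9]
 [255.  331.3]
 [254.4 320.3]
 [255.1 333.2]
 [256.4 357.7]]
```

View pics/s4.png

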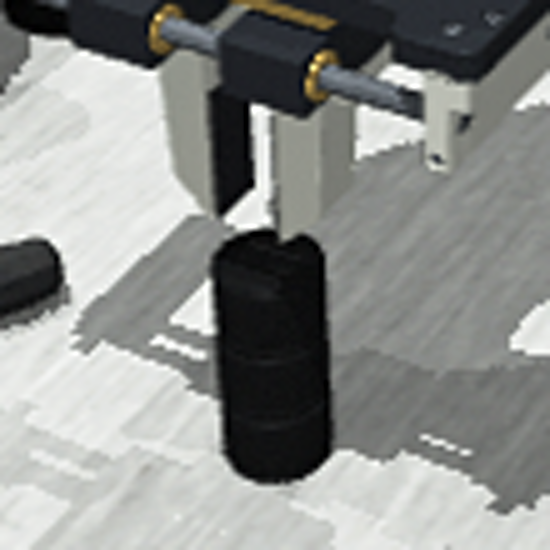

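The fingertips end at the cap's top face rather than beside the cap, near scene pixels (244,313) and (257,318). I'll work out their true height.

```bash
python3 - <<'E'
from h import *
for uv in((243.6,313),(257,318),(254.8,317.5),(250,308)):
    o,d=ray("scene",uv); 
    for y in(.275,.2846,.294): print(uv,y,(o+d[0]*((y-o[1])/d[0,1])).round(4))
E
python3 - <<'E'
from cell import arm
print([ (n,getattr(arm,n)) for n in dir(arm) if not n.startswith("_") and not callable(getattr(arm,n))])
E
```

```text
(243.6, 313) 0.275 [0.5423 0.275  0.0762]
(243.6, 313) 0.2846 [0.5351 0.2846 0.0853]
(243.6, 313) 0.294 [0.5281 0.294  0.0942]
(257, 318) 0.275 [0.5165 0.275  0.0755]
(257, 318) 0.2846 [0.5098 0.2846 0.0846]
(257, 318) 0.294 [0.5033 0.294  0.0934]
(254.8, 317.5) 0.275 [0.5207 0.275  0.075 ]
(254.8, 317.5) 0.2846 [0.5139 0.2846 0.084 ]
(254.8, 317.5) 0.294 [0.5073 0.294  0.0929]
(250, 308) 0.275 [0.529  0.275  0.0909]
(250, 308) 0.2846 [0.5221 0.2846 0.0997]
(250, 308) 0.294 [0.5153 0.294  0.1083]
[('nose_length', 0.019)]
```

The inner tip corners at (.528, .294) and (.507, .294) match the 20 mm opening. They put the true fingertips at z≈.093, so they sit about 18 mm above the reported TCP instead of 19 mm below it. I'll reopen and go lower, then check against the pictures.

arm_command --deltas '[0,0,0,0,0,0,70,0,0,0,0,0,0,70,0,0,0,0,0,0,70,0,0,0,0,0,0,70,0,0,0,0,0,0,70,0,0,0,0,0,0,70,0,0,0,0,0,-0.01,70,0,0,0,0,0,-0.02,70,0,0,0,0,0,-0.03,70,0,0,0,0,0,-0.033,70,0,0,0,0,0,-0.033,70]'

```text
clock: 6.1
position: [0.5145, 0.2843, 0.041]
ee_rot: [-2.217, -2.225, 0.002]
force: [0.4, -0.1, -0.1]
width: 0.763
gripper_force: 0.0
```

Run:
```python
from h import *
s=sensors.observe(); print(s["clock"],s["position"],s["width"],s["force"])
cal=optics.calibration("wrist")
a=optics.get_image("wrist"); b=optics.get_image("scene"); cv2.imwrite("pics/w5.png",a); cv2.imwrite("pics/s5.png",b)
# project candidate tip corners (inner,+y) for tip height reading+dz, into scene
p=s["position"]; w=s["width"]*.0459
c=optics.calibration("scene")
pr=lambda P: cv2.projectPoints(np.array(P,float),np.array(c["rvec"],float),np.array(c["tvec"],float),np.array(c["camera_matrix"]),None)[0].reshape(-1,2).round(1).tolist()
for dz in(-.019,0,.019): print(dz,pr([[p[0]-w,p[1]+.0095,p[2]+dz],[p[0]+w,p[1]+.0095,p[2]+dz]]))
o=np.hstack([cv2.resize(a[200:380,180:480],(400,240)),cv2.resize(b[280:376,200:320],(400,320))[:240]*0+cv2.resize(b[280:376,200:360],(400,240))]); 
o=np.vstack([cv2.resize(o[:,:400],(600,360))[:240]*0,]) if 0 else o
cv2.imwrite("pics/g5.png",o)
```

```text
6.1 [0.51452487 0.28432426 0.04095343] 0.7634635295351964 [ 0.4102658  -0.11270403 -0.09680847]
-0.019 [[271.4, 358.1], [235.2, 344.3]]
0 [[271.1, 349.0], [234.5, 335.3]]
0.019 [[270.8, 339.6], [233.7, 326.1]]
```

View pics/g5.png

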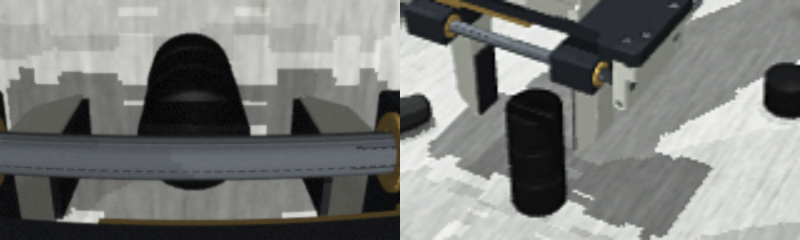

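The scene crop puts the finger corners at about (230,325) and (269,340). That matches tips 19 mm above the reading, so they are now at z≈.060 on either side of the top cap. Closing.

arm_command --deltas '[0,0,0,0.001,0,-0.001,55,0,0,0,0.001,0,-0.001,45,0,0,0,0.001,0,-0.001,38,0,0,0,0.001,0,-0.001,25,0,0,0,0.001,0,-0.001,25,0,0,0,0.001,0,-0.001,25,0,0,0,0.001,0,-0.001,25,0,0,0,0.001,0,-0.001,25]' --force 15

```text
clock: 7.0
position: [0.5161, 0.2846, 0.041]
ee_rot: [2.218, 2.225, 0.0]
force: [0.7, -0.4, 1.1]
width: 0.385
gripper_force: 15.0
```

arm_command --deltas '[0,0,0,0,0,0.005,25,0,0,0,0,0,0.015,25,0,0,0,0,0,0.03,25,0,0,0,0,0,0.06,25,0,0,0,0,0,0.1,25,0,0,0,0,0,0.14,25,0,0,0,0,0,0.16,25,0,0,0,0,0,0.16,25]'

```text
clock: 7.8
position: [0.5175, 0.2863, 0.2059]
ee_rot: [2.217, 2.224, 0.011]
force: [0.9, 0.8, 0.5]
width: 0.387
gripper_force: 15.0
```

Run:
```python
from h import *
s=sensors.observe(); print(s["clock"],s["position"],s["width"],s["gripper_force"])
cal=optics.calibration("wrist"); a=optics.get_image("wrist"); b=optics.get_image("scene"); cv2.imwrite("pics/w6.png",a); cv2.imwrite("pics/s6.png",b)
# stack left?
m=(b[300:375,225:285].max(2)<60); p=np.argwhere(m)[:,::-1]+[225,300]; print("scene stack rows/cols",p.min(0),p.max(0))
c=optics.calibration("scene")
pr=lambda P: cv2.projectPoints(np.array(P,float),np.array(c["rvec"],float),np.array(c["tvec"],float),np.array(c["camera_matrix"]),None)[0].reshape(-1,2).round(1).tolist()
print(pr([[.5155,.2845,.052],[.5155,.2845,.026],[.5155,.2845,0],[s["position"][0],s["position"][1],s["position"][2]+.011],[s["position"][0],s["position"][1],s["position"][2]+.037]]))
P=pr([[s["position"][0],s["position"][1],s["position"][2]+.024]])[0]; u,v=map(int,P)
print((b[v-30:v+40:2,u].max(1)))
print(a[190:320:3,323].max(1))
m=(a[190:300,270:380].max(2)<60).astype(np.uint8); n,l,st,ce=cv2.connectedComponentsWithStats(m); print([(st[i].tolist(),ce[i].round(1).tolist()) for i in range(1,n) if st[i][4]>60])
```

```text
7.8 [0.51752293 0.28629143 0.20593203] 0.3870994489547928 14.99033916508779
scene stack rows/cols [244 328] [266 366]
[[254.8, 333.1], [255.5, 345.5], [256.2, 357.5], [248.2, 243.6], [247.3, 227.4]]
[ 38  47  34  36  28  22  21  21  19 136 141  12   8  17  12  17  26  17
  18  17  18  18  15  15 239 228 227 226 230 228 230 226 231 212 220]
[190 186  19  13  21  43  45  41  42  36  34  31  33  33  28  28  24 203
 207 150  83   9  16   9  13  12  32  55  59  48  19  20  19  16  15  18
  41  29  73  74  90 102 114 116]
[([31, 5, 38, 45, 1351], [49.1, 27.2]), ([0, 61, 106, 49, 3635], [52.5, 89.7])]
```

Run:
```python
from h import *
p=sensors.observe()["position"]; a=cv2.imread("pics/w6.png"); print(p)
m=(a[235:296,250:400].max(2)<70); 
for r in range(243,292,4):
    c=np.flatnonzero(m[r-235]); print(r,c.min()+250 if len(c) else 0,c.max()+250 if len(c) else 0,len(c))
for r in(250,251,252): print(plane("wrist",[323,r],p[2]+.011)-p)
```

```text
[0.51619175 0.2846514  0.20190295]
243 0 0 0
247 0 0 0
251 316 330 15
255 304 340 37
259 298 346 49
263 294 350 57
267 291 354 64
271 289 356 68
275 278 368 83
279 277 369 88
283 275 370 95
287 274 372 99
291 273 373 101
[[0.00016613 0.01800802 0.011     ]]
[[0.00016753 0.01751758 0.011     ]]
[[0.00016894 0.01702637 0.011     ]]
```

arm_command --deltas '[0,0,0,0,-0.03,0.01,25,0,0,0,0,-0.08,0.01,25,0,0,0,0.01,-0.13,0.01,25,0,0,0.01,0.03,-0.175,0.01,25,0,0,0.01,0.05,-0.22,0.01,25,0,0,0.01,0.0655,-0.265,0,25,0,0,0.01,0.0655,-0.295,-0.02,25,0,0,0.01,0.0655,-0.304,-0.05,25,0,0,0.01,0.0655,-0.304,-0.09,25,0,0,0.01,0.0655,-0.304,-0.12,25,0,0,0.01,0.0655,-0.304,-0.14,25,0,0,0.01,0.0655,-0.304,-0.15,25,0,0,0.01,0.0655,-0.304,-0.15,25,0,0,0.01,0.0655,-0.304,-0.15,25]'

```text
clock: 9.3
position: [0.5818, -0.0192, 0.0514]
ee_rot: [2.2, 2.242, 0.001]
force: [1.0, -0.4, -0.1]
width: 0.387
gripper_force: 15.0
```

Run:
```python
from h import *
s=sensors.observe(); print(s["clock"],s["position"],s["ee_rot"],s["width"],s["gripper_force"],s["joints"].round(2))
cal=optics.calibration("wrist"); a=optics.get_image("wrist"); cv2.imwrite("pics/w7.png",a)
# project expected screws/vee points through fisheye to check the clamp's place
R=cv2.Rodrigues(np.array(cal["rvec"],float))[0]; t=np.array(cal["tvec"],float).ravel(); K=np.array(cal["camera_matrix"])
def pj(P):
    q=R@P+t; th=np.arctan2(np.hypot(q[0],q[1]),q[2]); k=th/np.hypot(q[0],q[1]); return K[0,0]*q[0]*k+K[0,2],K[0,0]*q[1]*k+K[1,2]
for P in((.531,.0296,.012),(.6312,.0311,.012)):
    u,v=pj(np.array(P)); u0,v0=int(u)-15,int(v)-15; g=a[v0:v0+31,u0:u0+31].max(2)
    m=g<120; q=np.argwhere(m)[:,::-1]+[u0,v0]; print("screw pred",(u,v),"found",q.mean(0) if len(q) else None,len(q), plane("wrist",q.mean(0),.012,cal))
vb=[pj(np.array(P)) for P in((.5592,.0268,.04),(.6028,.0274,.04),(.5815,.0057,.04))]; print(vb)
```

```text
9.3 [ 0.58182746 -0.01915359  0.05140356] [2.20009549e+00 2.24247310e+00 5.74144686e-04] 0.3865034222379545 14.990396870998666 [ 0.31  0.6  -0.52  1.81  0.39  0.84 -0.39]
screw pred (np.float64(238.96536596458122), np.float64(175.43075505763673)) found [238.59313725 175.84803922] 204 [[0.53076695 0.02935023 0.012     ]]
screw pred (np.float64(406.7058053916704), np.float64(176.0538154205948)) found [406.70707071 176.76262626] 198 [[0.63122208 0.03067349 0.012     ]]
[(np.float64(280.3208195413985), np.float64(185.10647836581762)), (np.float64(364.7585591302562), np.float64(185.51421127999168)), (np.float64(322.73524349425236), np.float64(225.69918612355949))]
```

arm_command --deltas '[0,0,0,0,0,-0.015,25,0,0,0,0,0,-0.03,25,0,0,0,0,0,-0.04,25,0,0,0,0,0,-0.046,25,0,0,0,0,0,-0.049,25,0,0,0,0,0,-0.05,25,0,0,0,0,0,-0.05,25]'

```text
clock: 10.05
position: [0.5806, -0.0194, 0.0013]
ee_rot: [-2.2, -2.242, 0.003]
force: [-4.8, -0.2, 9.6]
width: 0.389
gripper_force: 15.0
```

arm_command --deltas '[0,0,0,0,0,0.0005,40,0,0,0,0,0,0.0005,46,0,0,0,0,0,0.0005,52,0,0,0,0,0,0.0005,58,0,0,0,0,0,0.0005,58,0,0,0,0,0,0.0005,58,0,0,0,0,0,0.02,58,0,0,0,0,0,0.05,58,0,0,0,0,0,0.1,58,0,0,0,0,0,0.15,58,0,0,0,0,0,0.2,58,0,0,0,0,0,0.25,80,0,0,0,0,0,0.3,80,0,0,0,0,0,0.3,80,0,0,0,0,0,0.3,80]'

```text
clock: 11.55
position: [0.5821, -0.0193, 0.3021]
ee_rot: [2.199, 2.241, 0.002]
force: [-0.8, 0.2, -1.3]
width: 0.866
gripper_force: 0.0
```

Run:
```python
from h import *
import pickle
s=sensors.observe(); print(s["clock"],s["position"],s["ee_rot"],s["width"],s["force"])
cal=optics.calibration("wrist"); a=optics.get_image("wrist"); cv2.imwrite("pics/w8.png",a); pickle.dump(cal,open("w8.pkl","wb"))
R=cv2.Rodrigues(np.array(cal["rvec"],float))[0]; t=np.array(cal["tvec"],float).ravel(); K=np.array(cal["camera_matrix"])
def pj(P):
    q=R@P+t; h=np.hypot(q[0],q[1]); k=np.arctan2(h,q[2])/h; return np.array([K[0,0]*q[0]*k+K[0,2],K[0,0]*q[1]*k+K[1,2]])
u,v=pj(np.array([.5818,-.0193,.038])).astype(int); print("nest px",u,v)
g=a.max(2); m=(g<45).astype(np.uint8); n,l,st,ce=cv2.connectedComponentsWithStats(m)
for i in range(1,n):
    if st[i][4]>25 and abs(ce[i][0]-u)<110 and abs(ce[i][1]-v)<110:
        q=np.argwhere(l==i)[:,::-1]; w=plane("wrist",q,.038,cal); print(st[i],ce[i].round(1),w.min(0).round(4),w.max(0).round(4))
k=pj(np.array([.4842,-.1085,.085])); print("knob pred",k)
```

```text
11.55 [ 0.58206976 -0.01926816  0.30214973] [2.19896838 2.24068678 0.00247721] 0.8661062990424833 [-0.77336708  0.15271465 -1.27767557]
nest px 321 201
[307 185  28  31 649] [321.1 200.5] [ 0.5638 -0.0363  0.038 ] [5.964e-01 5.000e-04 3.800e-02]
[309 222  26   9 114] [321.3 224.1] [ 0.5665 -0.0549  0.038 ] [ 0.597  -0.0446  0.038 ]
[214 267  35  35 587] [233.  285.6] [ 0.4398 -0.1533  0.038 ] [ 0.4888 -0.1049  0.038 ]
[409 274  25  28 380] [417.3 290.8] [ 0.6977 -0.1491  0.038 ] [ 0.7329 -0.1108  0.038 ]
knob pred [236.58577654 282.83212605]
```

The cap stands in the nest, with its top centre at about (.580, −.018). Now to the knob, turning the closing line across the lever.

arm_command --deltas '[0,0,-0.09,-0.02,-0.02,0,80,0,0,-0.18,-0.04,-0.04,0,80,0,0,-0.27,-0.06,-0.06,0,80,0,0,-0.36,-0.098,-0.09,-0.02,80,0,0,-0.45,-0.098,-0.09,-0.04,80,0,0,-0.54,-0.098,-0.09,-0.04,80,0,0,-0.63,-0.098,-0.09,-0.04,80,0,0,-0.72,-0.098,-0.09,-0.04,80,0,0,-0.81,-0.098,-0.09,-0.04,80,0,0,-0.9,-0.098,-0.09,-0.04,80,0,0,-1,-0.098,-0.09,-0.04,80,0,0,-1,-0.098,-0.09,-0.04,80,0,0,-1,-0.098,-0.09,-0.04,80,0,0,-1,-0.098,-0.09,-0.04,80]'

```text
clock: 13.0
position: [0.4831, -0.1093, 0.2602]
ee_rot: [-3.141, -0.035, 0.002]
force: [-0.3, 0.3, -1.1]
width: 0.873
gripper_force: 0.0
```

```bash
cat >> h.py <<'E'
def pj(P,cal):
    R=cv2.Rodrigues(np.array(cal["rvec"],float))[0]; t=np.array(cal["tvec"],float).ravel(); K=np.array(cal["camera_matrix"])
    q=R@np.array(P)+t; h=np.hypot(q[0],q[1]); k=np.arctan2(h,q[2])/h; return np.array([K[0,0]*q[0]*k+K[0,2],K[0,0]*q[1]*k+K[1,2]])
def blobs(a,P,cal,z,rad=60,thr=45):
    u,v=pj(P,cal); n,l,st,ce=cv2.connectedComponentsWithStats((a.max(2)<thr).astype(np.uint8)); print("pred",u.round(1),v.round(1))
    for i in range(1,n):
        if st[i][4]>25 and abs(ce[i][0]-u)<rad and abs(ce[i][1]-v)<rad:
            w=plane("wrist",np.argwhere(l==i)[:,::-1],z,cal); print(st[i],ce[i].round(1),w.min(0).round(4),w.max(0).round(4),w.mean(0).round(4))
E
python3 - <<'E'
from h import *
import pickle
s=sensors.observe(); print(s["clock"],s["position"],s["ee_rot"],s["width"],s["joints"].round(2))
cal=optics.calibration("wrist"); a=optics.get_image("wrist"); cv2.imwrite("pics/w9.png",a); pickle.dump(cal,open("w9.pkl","wb"))
print(ray("wrist",[0,0],cal)[0])
blobs(a,[.4842,-.1085,.085],cal,.085); blobs(a,[.5818,-.0193,.038],cal,.038)
u,v=pj([.4842,-.1085,.085],cal).astype(int); print(a[v-20:v+26:2,u-24:u+26:2].max(2))
E
```

```text
13.0 [ 0.4831377  -0.10934323  0.26024564] [-3.14117785e+00 -3.52109180e-02  2.19161266e-03] 0.8730773463485006 [ 0.41  0.21 -0.35  1.77  0.08  1.18 -1.51]
[ 0.54977851 -0.10772261  0.43947594]
pred 322.3 213.5
[316 201  17  21 307] [323.9 211. ] [ 0.4767 -0.118   0.085 ] [ 0.4966 -0.1023  0.085 ] [ 0.4867 -0.11    0.085 ]
pred 241.8 116.1
[222 102  40  33 902] [242.3 118.1] [ 0.5624 -0.0406  0.038 ] [0.5974 0.0031 0.038 ] [ 0.5797 -0.0198  0.038 ]
[274 102   4  29  92] [275.6 117.3] [ 0.5661 -0.0581  0.038 ] [ 0.5967 -0.0546  0.038 ] [ 0.5799 -0.0563  0.038 ]
[[184 187 190 188 185 170 174 175 174 145  56  59  60  66  60  55 106 122
  129 129 127 132 129 125 124]
 [182 182 183 175 174 171 173 174 175 153  62  59  59  61  63  56 100 118
  118 124 124 129 126 127 127]
 [185 184 179 179 174 178 176 175 177 149  56  63  64  64  70  55  95 112
  116 116 121 117 119 122 125]
 [184 182 184 182 183 183 182 186 183 156  64  68  72  76  76  60  80 120
  125 126 125 126 126 126 124]
 [176 176 176 180 180 175 177 177 167  81  45  39  22  22  29  54  62 116
  131 133 126 126 128 124 127]
 [179 18
[... 1182 characters left out ...]
16 214 218 216 216 217 211 144 130 134
  131 132 131 132 134 136 134]
 [207 205 209 208 203 216 216 221 218 223 222 218 221 221 212 207 205 212
  211 208 202 203 206 209 210]
 [205 210 209 208 203 204 211 212 212 212 212 212 213 214 215 212 214 214
  213 209 208 211 209 206 210]
 [211 212 214 212 211 205 211 209 209 210 209 209 210 209 213 211 210 210
  212 215 218 217 217 217 217]
 [210 209 209 210 207 213 210 204 203 205 200 197 196 202 204 193 186 190
  198 201 208 214 214 215 215]
 [207 206 207 206 205 201 203 203 200 198 199 203 205 208 206 203 202 199
  203 201 207 205 203 202 205]
 [211 210 208 205 188 188 195 192 199 202 207 207 208 204 208 205 209 207
  206 202 207 207 206 199 201]]
```

Run:
```python
from h import *
import pickle
o1=[]
for f,box in(("w1",(320,215,390,275)),("w9",(295,90,350,160))):
    cal=pickle.load(open(f+".pkl","rb")); a=cv2.imread(f"pics/{f}.png"); x0,y0,x1,y1=box
    m=(a[y0:y1,x0:x1].min(2)>190).astype(np.uint8); n,l,st,ce=cv2.connectedComponentsWithStats(m,connectivity=4)
    print(f,pj([.584,-.103,.05],cal),[(st[i].tolist(),(ce[i]+[x0,y0]).round(1).tolist()) for i in range(1,n) if 8<st[i][4]<300])
```

```text
w1 [355.03372208 249.87046111] [([30, 31, 8, 7, 47], [353.7, 249.0]), ([0, 42, 25, 1, 25], [332.0, 257.0]), ([28, 52, 14, 8, 68], [356.3, 270.0])]
w9 [319.11038619 112.8750589 ] [([51, 0, 4, 8, 22], [347.9, 92.6]), ([19, 19, 10, 11, 84], [318.6, 114.2])]
```

Run:
```python
from h import *
import pickle
L=[ray("wrist",uv,pickle.load(open(f+".pkl","rb"))) for f,uv in(("w1",(353.7,249.0)),("w9",(318.6,114.2)))]
A=sum(np.eye(3)-np.outer(d[0],d[0])/(d[0]@d[0]) for o,d in L); b=sum((np.eye(3)-np.outer(d[0],d[0])/(d[0]@d[0]))@o for o,d in L)
P=np.linalg.solve(A,b); print(P)
for o,d in L: e=d[0]/np.linalg.norm(d[0]); print(np.linalg.norm(np.cross(P-o,e)))
```

```text
[ 0.58261426 -0.10247513  0.0477979 ]
0.00016179957324071278
0.00016179957324079564
```

arm_command --deltas '[0,0,0.035,0,-0.001,-0.04,55,0,0,0.035,0,-0.001,-0.08,55,0,0,0.035,0,-0.001,-0.12,55,0,0,0.035,0,-0.001,-0.16,55,0,0,0.035,0,-0.001,-0.19,55,0,0,0.035,0,-0.001,-0.21,55,0,0,0.035,0,-0.001,-0.22,55,0,0,0.035,0,-0.001,-0.227,55,0,0,0.035,0,-0.001,-0.227,55,0,0,0.035,0,-0.001,-0.227,30,0,0,0.035,0,-0.001,-0.227,22,0,0,0.035,0,-0.001,-0.227,10,0,0,0.035,0,-0.001,-0.227,10,0,0,0.035,0,-0.001,-0.227,10,0,0,0.035,0,-0.001,-0.227,10,0,0,0.035,0,-0.001,-0.227,10,0,0,0.035,0,-0.001,-0.227,10]' --force 40

```text
clock: 14.75
position: [0.4837, -0.1104, 0.0341]
ee_rot: [3.139, 0.116, 0.0]
force: [-0.7, -0.1, 4.8]
width: 0.188
gripper_force: 40.0
```

Run:
```python
from h import *
s=sensors.observe(); p=s["position"]; print(s["clock"],p,s["ee_rot"],s["width"],s["gripper_force"],s["force"],s["joints"].round(2))
piv=np.array([.5826,-.1025]); v=p[:2]-piv; a0=np.degrees(np.arctan2(-v[1],-v[0])); r=np.hypot(*v); print(a0,r)
R=.1
for a in np.linspace(a0,90.9,20)[1:]:
    k=piv-R*np.array([np.cos(np.radians(a)),np.sin(np.radians(a))]); print(round((a-a0)/90,3),(k-p[:2]).round(4))
```

```text
14.75 [ 0.4836887  -0.11044244  0.03412203] [3.13928743e+00 1.15861491e-01 3.55072578e-04] 0.1879298814897614 40.00106126535684 [-0.66572506 -0.13200372  4.75613749] [ 0.35  0.47 -0.3   2.05  0.23  0.65 -1.6 ]
4.590919862059461 0.09922967071184419
0.05 [ 0.0002 -0.0079]
0.101 [ 0.0017 -0.0157]
0.151 [ 0.0039 -0.0233]
0.202 [ 0.0067 -0.0307]
0.252 [ 0.0101 -0.0379]
0.303 [ 0.014  -0.0448]
0.353 [ 0.0184 -0.0514]
0.404 [ 0.0234 -0.0576]
0.454 [ 0.0288 -0.0634]
0.505 [ 0.0347 -0.0687]
0.555 [ 0.0409 -0.0735]
0.606 [ 0.0476 -0.0779]
0.656 [ 0.0545 -0.0817]
0.707 [ 0.0618 -0.0849]
0.757 [ 0.0692 -0.0875]
0.808 [ 0.0769 -0.0896]
0.858 [ 0.0847 -0.091 ]
0.909 [ 0.0926 -0.0919]
0.959 [ 0.1005 -0.092 ]
```

arm_command --deltas '[0,0,0.05,0.0005,-0.0079,0,10,0,0,0.101,0.002,-0.0157,0,10,0,0,0.151,0.004,-0.0233,0,10,0,0,0.202,0.007,-0.0307,0,10,0,0,0.252,0.0103,-0.0379,0,10,0,0,0.303,0.0143,-0.0448,0,10,0,0,0.353,0.0187,-0.0514,0,10,0,0,0.404,0.0236,-0.0576,0,10,0,0,0.454,0.029,-0.0634,0,10,0,0,0.505,0.035,-0.0687,0,10,0,0,0.505,0.035,-0.0687,0,10]'

```text
clock: 15.85
position: [0.5192, -0.1793, 0.0341]
ee_rot: [-2.849, -1.323, -0.001]
force: [-2.1, 0.7, 7.6]
width: 0.186
gripper_force: 40.0
```

```bash
cat > st.py <<'E'
from h import *
s=sensors.observe(); p=s["position"]; print(s["clock"],p,s["ee_rot"],s["width"],s["gripper_force"],s["force"].round(1),s["ft_torque"].round(2),s["joints"].round(2))
v=p[:2]-np.array([.5826,-.1025]); print(np.degrees(np.arctan2(-v[1],-v[0])),np.hypot(*v), s["ee_rot"][1]/s["ee_rot"][0], "toolyaw",2*np.degrees(np.arctan(s["ee_rot"][1]/s["ee_rot"][0])))
E
python3 st.py
```

```text
15.85 [ 0.5192423  -0.17932009  0.03406932] [-2.84921892e+00 -1.32302996e+00 -9.56081635e-04] 0.18594186571222232 40.00080718193203 [-2.1  0.7  7.6] [0.23 0.42 0.07] [ 0.6   0.57 -0.5   1.91  0.39  0.76 -0.83]
50.485745607821045 0.09957672737574963 0.4643482985652826 toolyaw 49.815437326207146
```

arm_command --deltas '[0,0,0.05,0.0062,-0.0048,0,10,0,0,0.101,0.0129,-0.0092,0,10,0,0,0.151,0.0198,-0.013,0,10,0,0,0.202,0.0271,-0.0162,0,10,0,0,0.252,0.0345,-0.0188,0,10,0,0,0.303,0.0422,-0.0209,0,10,0,0,0.353,0.05,-0.0223,0,10,0,0,0.404,0.0579,-0.023,0,10,0,0,0.449,0.065,-0.023,0,10,0,0,0.449,0.065,-0.023,0,10,0,0,0.449,0.065,-0.023,0,10]'

```text
clock: 16.95
position: [0.5833, -0.2022, 0.0341]
ee_rot: [-2.219, -2.223, 0.001]
force: [-3.9, 0.1, 7.1]
width: 0.189
gripper_force: 40.0
```

```bash
python3 st.py
python3 - <<'E'
from h import *
import pickle
cal=optics.calibration("wrist"); a=optics.get_image("wrist"); cv2.imwrite("pics/w10.png",a); pickle.dump(cal,open("w10.pkl","wb"))
t=optics.get_image("top"); b=optics.get_image("scene"); cv2.imwrite("pics/top10.png",t); cv2.imwrite("pics/s10.png",b)
print(ray("wrist",[0,0],cal)[0]); blobs(a,[.5818,-.0165,.038],cal,.038,90); print(pj([.5826,-.1025,.0478],cal),pj([.5842,-.2025,.041],cal))
m=(b[300:375,225:285].max(2)<60); p=np.argwhere(m)[:,::-1]+[225,300]; print("stack",p.min(0),p.max(0))
E
```

```text
16.95 [ 0.58327744 -0.20222387  0.03414383] [-2.21944523e+00 -2.22288306e+00  1.08703274e-03] 0.1885395253189011 40.002534405793995 [-3.9  0.1  7.1] [-0.01  0.64  0.08] [ 0.68  0.7  -0.66  1.72  0.53  0.9  -0.21]
90.38921352143272 0.09972616982713944 1.001548959613349 toolyaw 90.08868014977891
[ 0.5835677  -0.13588854  0.21340973]
pred 320.0 -76.0
[321.09586898  72.13134154] [324.29884236 283.09311647]
stack [244 328] [266 366]
```

arm_command --deltas '[0,0,0.008,0.001,0,0,10,0,0,0.008,0.001,0,0,10,0,0,0.008,0.001,0,0,10]'

```text
clock: 17.4
position: [0.584, -0.2023, 0.0341]
ee_rot: [-2.206, -2.236, 0.002]
force: [-2.8, 0.2, 7.2]
width: 0.187
gripper_force: 40.0
```

```bash
python3 st.py
python3 - <<'E'
from h import *
c=optics.calibration("top")
pr=lambda P,c: cv2.projectPoints(np.array([P],float),np.array(c["rvec"],float),np.array(c["tvec"],float),np.array(c["camera_matrix"]),None)[0].ravel()
t=optics.get_image("top"); t0=cv2.imread("pics/top0.png"); b=optics.get_image("scene")
u,v=pr([.5818,-.0165,.038],c); print(u,v); x0,y0=int(u)-22,int(v)-14
print(t[y0:y0+28,x0:x0+50].max(2)[::2,::2])
n,l,st,ce=cv2.connectedComponentsWithStats((t[y0:y0+28,x0:x0+50].max(2)<50).astype(np.uint8))
for i in range(1,n):
    if st[i][4]>15: w=plane("top",np.argwhere(l==i)[:,::-1]+[x0,y0],.038); print(st[i],ce[i]+[x0,y0],w.min(0).round(4),w.max(0).round(4))
for im in(t0,t):
    print([ (lambda q:(q.min(0).tolist(),q.max(0).tolist()))(np.argwhere(im[y:Y,x:X].max(2)<60)[:,::-1]+[x,y]) for x,y,X,Y in((245,290,275,320),(170,240,215,275))])
E
```

```text
17.4 [ 0.58398551 -0.20226662  0.03414569] [-2.20565951e+00 -2.23640981e+00  1.54549723e-03] 0.1865627883217526 40.003095609135926 [-2.8  0.2  7.2] [0.02 0.65 0.01] [ 0.68  0.71 -0.67  1.72  0.54  0.91 -0.2 ]
90.79564320409798 0.09977623681715761 1.0139415419548914 toolyaw 90.79324919612354
313.54469173159225 234.2297575322922
[[166 180 179 179 178 180 170 162 161 164 162 161 164 160 161 160 163 160
  162 162 161 161 157 161 158]
 [162 179 179 179 175 176 169 160 163 159 159 159 156 159 157 159 158 157
  155 155 156 160 158 156 158]
 [168 183 181 180 180 182 166 166 162 163 164 164 162 163 161 162 162 162
  164 160 162 161 160 151 160]
 [163 179 178 124 119 126 121 151 150 161 163 160 158 163 163 141 107 107
  112 120 113 117 159 156 160]
 [169 172 168 119 100  98 112 126 105 121 138 117 107 134 164 132  71  99
  162 140 107 155 160 160 163]
 [169 170 167 117  95  94 115 103 105  68  60  59  62  56  99 108  69  93
  165 136 148 161 162 160 162]
 [170 172 165 115 114 113 113 105  79  58  60  62  64  59  60  66  68  89
  165 135 159 161 164 161 160]
 [167 163 166 114 114 117 114  91  65  63  63  65  68  61  57  57  63  95
  164 134 161 161 163 162 159]
 [171 166 165 115 108 109 121 105  79  61  64  63  62  65  60  58  67  92
  166 127 162 161 160 158 162]
 [175 169 167 115  96  87 112 105  97  68  64  63  62  60  61  62  68  93
  162 131 161 162 161 162 162]
 [172 168 165 118 106 104 113  85 105  85  60  63  60  59  60  69  60  89
  167 126 151 161 161 160 159]
 [172 169 168 100  98  95  97  88  66  73  69  58  58  66  89 110  68  99
  164 131 109 156 165 162 160]
 [175 179 172 122 122 114 113 142 132 134 155 135 128 131 153 155 135 112
   90  95 106 109 159 162 161]
 [173 183 181 176 171 164 155 162 162 164 164 159 160 162 161 135  89  89
   93  93  96  96  97 133 148]]
[([252, 298], [265, 310]), ([181, 249], [200, 265])]
[([252, 299], [265, 310]), ([185, 251], [200, 265])]
```

```bash
python3 -c "
from cell import arm
print(arm.sign_off())"
```

```text
the job is handed in; nothing more can be done
None
```

The top cap is clamped between the jaw pad and the vee block, and I handed the job in with the gripper holding the lever at highest lift (about 1.57 rad). The last camera readings show the other two caps still stacked and the spare cap unmoved; I took no final check of the bottles, screwdriver or bar clamp. The clock read about 17.5 s.

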